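# Start the kiln firing: vent fan, power, start

### The arm

A 6-joint arm with a two-finger parallel gripper is mounted at the origin on the work surface. World frame = base frame: x ahead of the robot, y to its left, z up, the work surface at z = 0. Lengths are in m, angles in rad, forces in N, time in s.
With the tool pointing down it reaches from about 0.3 to 0.825 m from the base axis. Payload 5.4 kg.
Tool frame: the origin (TCP) lies at the very end of the fingers, on their centre line; the grasp point (between the pads) lies 19 mm behind it; z points along the fingers, y is the direction in which the jaws open and shut (so a half turn about z gives the same grasp; the last joint's range is limited). The gripper opens to 92 mm and grips with 3 to 60 N. Pads are 20 mm wide; open, the fingers measure 128 mm over their backs; the gripper's body (75 mm by 189 mm) begins 69 mm behind the grasp point.
Start: joints at [-1.421, 0.158, 1.597, -0, 1.386, -0.21], TCP at [0.202, -0.538, 0.215] pointing down, gripper open.
Joint ranges: [-2.91, 2.91], [-0.94, 2.29], [0.18, 2.7], [-1.29, 4.43], [0.17, 2.64], [-3, 3]. Speed limits (rad/s): [2.57, 2.57, 3.14, 3.14, 3.14, 3.14].

### API

Orientations are given as a rotation vector (axis times angle).
In Python, from cell import manip gives the robot as it stands. The module is installed in compiled form; this text tells all that it offers. Calls block until the motion is done:
- manip.reach(position, orientation): joint-space move of the TCP to a pose.
- manip.servo_line(position, vel=0.15, orientation=None, stop_force=None): straight line of the TCP; orientation=None keeps the orientation; vel is the mean speed in m/s. With stop_force (N) it stops when the force on the tool has changed by that much, and returns True; else False.
- manip.move_joints(angles): joint-space move.
- manip.ungrasp() and manip.grab(newtons=None): open the fingers fully, or close them until they stop; newtons is the grip in N (None keeps the last).
- manip.hold(seconds).
- manip.inverse_kinematics(position, orientation): joint angles nearest the present ones, or None.
- manip.get_image(name): name is "scene" or "top" or "wrist"; returns (picture, depth): 480x640x3 uint8, red, green, blue; 480x640 float32, m along the optical axis (not along the pixel's ray), 0 where there is no reading.
- manip.camera_model(name): a dict with "mtx" (3x3 intrinsics, pixels), "rvec" (rotation vector, rad) and "tvec" (3), from world to camera coordinates, as OpenCV has them; the wrist camera has in their place "hand_eye" (4x4, takes a point from camera to tool coordinates, whose origin is the TCP and whose axes are the flange's). Camera axes: x right, y down, z forward; pixel columns grow to the right and rows downward; lengths in m; the calibration is good to about 2 mm. A picture is of the moment at which its call begins: read the wrist's pose just before it. camera_model takes no time and is no camera call.
A pose or a line that the arm cannot do raises manip.PlanningError and nothing moves.
- manip.job_done(): hands the job in, once; it reports no verdict.
Readings, each from a call of its own:
- manip.get_time_s(): time.
- manip.get_joints(): joint angles.
- manip.get_qvel(): joint speeds.
- manip.get_effort(): joint torques, N m.
- manip.get_position(): TCP position.
- manip.get_ee_rot(): TCP orientation.
- manip.get_wrist_force(): force on the tool from outside, world axes, zero at the start.
- manip.get_torque(): the same for the moment, N m.
- manip.get_gripper_width(): finger opening in m.
Only numpy, scipy, OpenCV 4.12 (cv2) and the standard library are available. Lean on these libraries where they do the work, as an engineer would, in place of code of your own. Each camera call takes 0.05 s, during which the arm holds its last target.

### The job

Start the kiln: first push the full-speed key of the vent-fan box (right-hand end of its four keys, three pips) fully in, then switch the controller on by pressing down the raised far end of its power rocker, and last press the round start key and hold it down for two seconds before letting it go. Just press with the closed fingertips: work no other key, and do not pick up or shift any of the pottery and tools standing about.

Things in the scene. Friction and masses are not known exactly. Their poses are not given: they have to be found in the camera images.
- fan_box: switch box of the kiln's vent fan, screwed down: grey steel, 105 mm (x) x 196 mm (y), 55 mm high, level top. Origin at the centre of its underside; x away from the robot side, y to the left. Four equal dark keys, 34 mm (x) x 24 mm (y), stand in a row along y, 42 mm apart, 13 mm proud. Left to right from the robot: off (ring mark beyond it), low (1 pip), middle (2), full speed (3)
- fan_full_top (a point): full-speed key, right-hand end of the row: point at the centre of the key's top face (it moves with the key; z axis = outward, against the push)
- fan_full (a joint): how far the full-speed key is pushed in, m: 0 = out, 0.008 = fully in (top then still 5 mm proud of the box). It takes about 3 N to push and stays where it is left
- fan_off (a joint): off key: 0 = out, 0.008 = in; springs back
- fan_low (a joint): low-speed key: 0 = out, 0.008 = in, stays where it is left
- fan_mid (a joint): middle-speed key: 0 = out, 0.008 = in, stays where it is left
- controller: kiln controller, fixed: grey console 190 mm (x) x 240 mm (y), 50 mm high in front, 90 mm at the back; its panel slopes up 12 degrees away from the robot side. Origin at the centre of its underside; x away from the robot side, y left. Seen from the robot: display far left, three small keys nearer, then in the nearest row the round start key (left) and square stop key; power rocker at the right
- power_on_end (a point): power rocker, a dark shallow V 66 mm long (along the slope) and 30 mm wide: point on the top face of its far half, 22 mm from the hinge, where to press to switch on (moves with the rocker). Switched off, the far end is the raised one, and this point stands about 16 mm above the panel; switched on it stands about 8 mm above the panel, having come down about 8 mm
- power_hinge (a point): middle of the rocker, on its hinge line (fixed; about 9.5 mm above the panel)
- power (a joint): angle of the power rocker, rad: 0 = off (far end raised), 0.36 = fully on (far end down). It takes about 3 N at its end and stays where it is left
- start_top (a point): round start key: point at the centre of the key's top face (it moves with the key; z axis = outward, against the push); it stands 11 mm above the panel
- start (a joint): how far the start key is pushed in, m: 0 = out, 0.006 = fully in (still 5 mm proud). Spring key: 1.5 N to begin, 4.5 N fully in; comes back when let go. It slides square to the sloped panel; a push straight down works
- stop (a joint): square stop key (28 mm), 65 mm to the right of the start key: 0 = out, 0.006 = in; spring key
- key_a (a joint): left one of the three small square keys (18 mm, in a row 45 mm apart) nearer than the display: 0 = out, 0.006 = in; spring key
- key_b (a joint): middle one of the three small keys: as key_a
- key_c (a joint): right one of the three small keys: as key_a
- mug_tall: bystander: unfired red-clay mug, 76 mm across, 105 mm tall, with a side handle; origin at the centre of its underside
- mug_short: bystander: unfired red-clay mug, 84 mm across, 75 mm tall, with a side handle; origin at the centre of its underside
- cone_pack: bystander standing between the two boxes: clay strip 24 x 66 x 14 mm carrying three small pale cones, 54 mm tall in all; origin at the centre of its underside, long side along its y
- plaster_block: bystander: white plaster block 75 x 110 x 45 mm; origin at the centre of its underside
- spray_base: bystander: white plastic jar with a grey cap, 72 mm across, 150 mm tall; origin at the centre of its underside
- glaze_bowl: bystander: blue bowl, 110 mm across, 50 mm tall; origin at the centre of its underside
- tool_tin: bystander: steel tin 72 mm across, 95 mm tall, full of wooden tools that reach up to about 205 mm; origin at the centre of its underside
- shaping_tool: bystander: wooden spatula 180 mm long lying flat along its x; origin on its underside
Things that resemble listed ones, but are neither listed nor needed, are in the scene too. What is shaped like the fan_box but green is not meant.

How it is judged:
On the way, in this order (a step that is already met when the one before it is completed fails the run):
1. the vent fan's full-speed key is fully in (value of joint fan_full above 0.0065 m), for 0.1 s.
2. the controller's power rocker is on (value of joint power above 0.28 rad), for 0.1 s.
3. the start key is held down for at least 1.5 s (value of joint start above 0.004 m), for 1.5 s.
At the end, for the whole second after the job is handed in: full-speed key in (6.5 of 8 mm or more), rocker on (over 0.28 of 0.36 rad), start key held two thirds in for 1.5 s and back out (within 1.5 mm), all other keys out (within 2 mm), all pottery and tools at rest within 20 mm of their starting places (value of joint fan_full above 0.0065 m and value of joint power above 0.28 rad and value of joint start below 0.0015 m and value of joint each of fan_off, fan_low, fan_mid, key_a, key_b, key_c, stop below 0.002 m and distance of each of mug_tall, mug_short, cone_pack, plaster_block, spray_base, glaze_bowl, tool_tin, shaping_tool from where it was at the start of the episode below 0.02 m and linear speed of each of mug_tall, mug_short, cone_pack, plaster_block, spray_base, glaze_bowl, tool_tin, shaping_tool below 0.03 m/s); the robot touches nothing.
It fails at once if the power rocker is switched on while the vent fan is not yet at full speed (value of joint power above 0.2 rad and value of joint fan_full below 0.005 m).
It fails at once if the start key is pressed before the power is on (value of joint start above 0.003 m and value of joint power below 0.2 rad).
It fails at once if another key is pressed (off, low, middle, stop or one of the three small keys) (value of joint any of fan_off, fan_low, fan_mid, key_a, key_b, key_c, stop above 0.003 m).
It fails at once if a piece of pottery or a tool is shifted by more than 20 mm, lifted or knocked over (distance of any of mug_tall, mug_short, cone_pack, plaster_block, spray_base, glaze_bowl, tool_tin, shaping_tool from where it was at the start of the episode above 0.02 m or angle between any of mug_tall, mug_short, cone_pack, plaster_block, spray_base, glaze_bowl, tool_tin, shaping_tool's own z axis and vertical above 0.4 rad).
It also fails if it takes over 48 s, if anything falls off the work surface, if the arm or the gripper's body presses on something with over 40 N, if the wrist force passes 120 N, or if a joint passes its speed limit or range.

## Working session

There is one attempt and no reset: what is moved stays moved. The work goes in short steps, each a Python script; the robot and the scene stay as the last script left them, time stands still between calls to the robot, and variables do not carry over. Pictures are saved under pics/ and viewed, and the job is handed in when it is done.

```bash
mkdir -p pics
python3 - <<'E'
from cell import manip
import cv2,numpy as np
for n in("scene","top","wrist"):
    im,d=manip.get_image(n); cv2.imwrite(f"pics/{n}0.png",im[:,:,::-1]); np.save(f"{n}0.npy",d)
    print(n,manip.camera_model(n))
print(manip.get_time_s(),manip.get_position(),manip.get_ee_rot())
E
```

```text
scene {'mtx': array([[574.54919579,   0.        , 318.40047904],
       [  0.        , 574.54919579, 236.36215452],
       [  0.        ,   0.        ,   1.        ]]), 'rvec': array([ 2.24618453,  0.99608641, -0.39459954]), 'tvec': array([-0.36107618, -0.25782944,  1.67802633])}
top {'mtx': array([[546.21877832,   0.        , 310.6890963 ],
       [  0.        , 546.21877832, 242.2227172 ],
       [  0.        ,   0.        ,   1.        ]]), 'rvec': array([ 2.09081209, -2.12822303,  0.22356463]), 'tvec': array([0.02406443, 0.54378805, 1.52010583])}
wrist {'mtx': array([[339.36158804,   0.        , 316.48874602],
       [  0.        , 339.36158804, 242.8924521 ],
       [  0.        ,   0.        ,   1.        ]]), 'hand_eye': array([[-1.83191420e-04, -9.61350450e-01, -2.75327585e-01,
         7.66187392e-02],
       [ 9.99998887e-01,  2.31586871e-04, -1.47398002e-03,
        -1.33906756e-03],
       [ 1.48077361e-03, -2.75327548e-01,  9.61349337e-01,
        -1.68888929e-01],
       [ 0.00000000e+00,  0.00000000e+00,  0.00000000e+00,
         1.00000000e+00]])}
0.15 [ 0.2023521  -0.53769235  0.21384442] [-3.08943443e+00 -5.61837164e-01 -7.80542432e-05]
```

View pics/scene0.png

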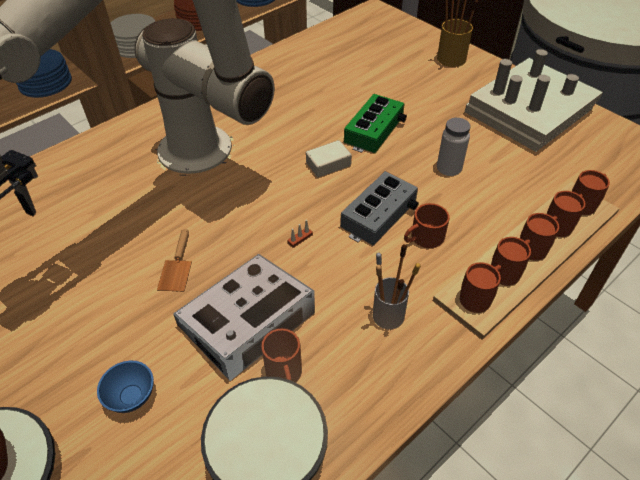

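View pics/top0.png

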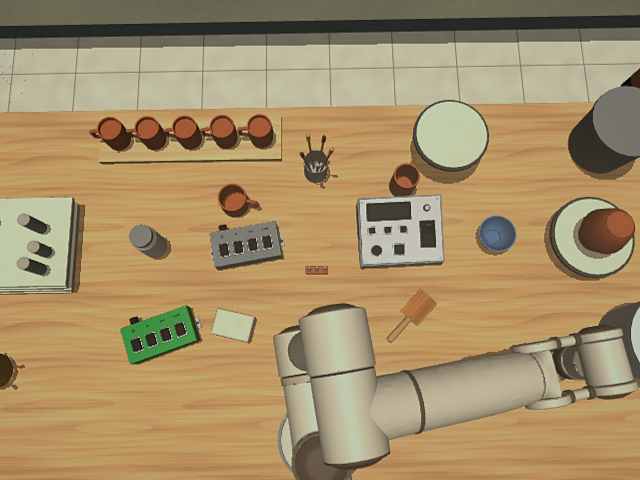

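The top view shows the grey fan box around (247,245), with its look-alike, the green box, at (160,335). The controller is at (400,230): round key near (377,251), square stop (399,250), rocker (428,233), and another round knob at (427,208). Next I'll enlarge these.

Run:
```python
import cv2,numpy as np
im=cv2.imread("pics/top0.png")
cv2.imwrite("pics/c1.png",cv2.resize(im[185:280,345:455],None,fx=6,fy=6,interpolation=cv2.INTER_CUBIC))
cv2.imwrite("pics/c2.png",cv2.resize(im[210:280,200:300],None,fx=8,fy=8,interpolation=cv2.INTER_CUBIC))
im=cv2.imread("pics/scene0.png")
cv2.imwrite("pics/c3.png",cv2.resize(im[240:380,165:325],None,fx=4,fy=4,interpolation=cv2.INTER_CUBIC))
```

```text
(no output)
```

View pics/c1.png

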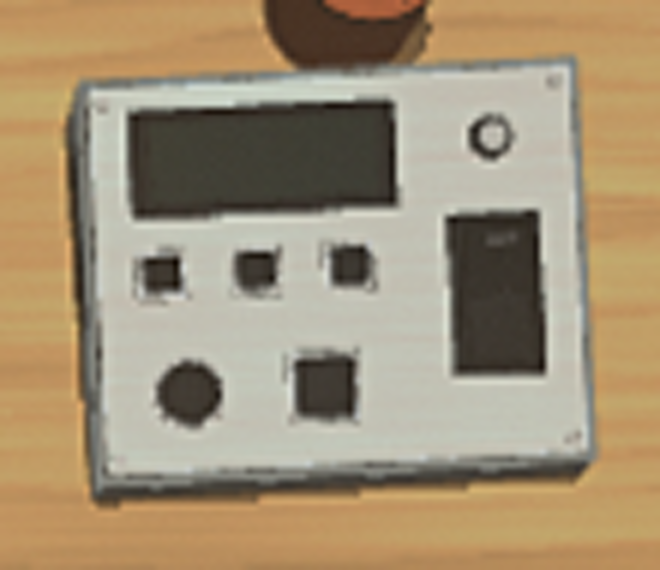

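View pics/c2.png

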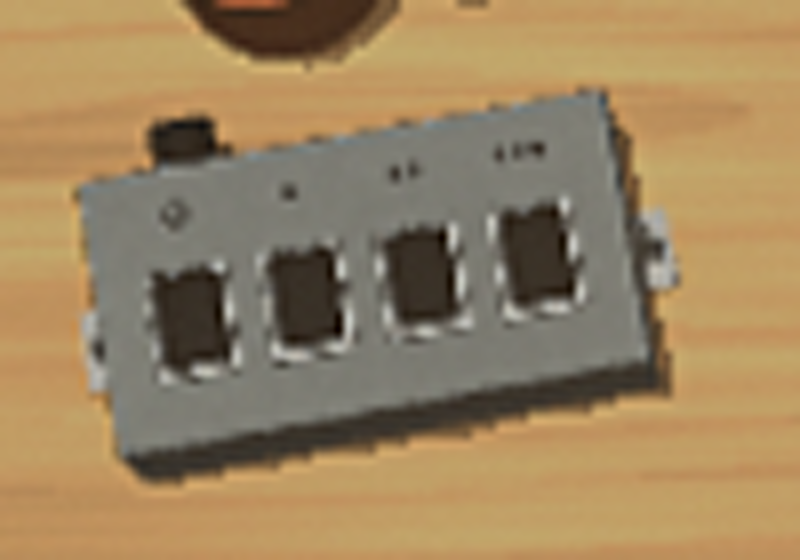

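View pics/c3.png

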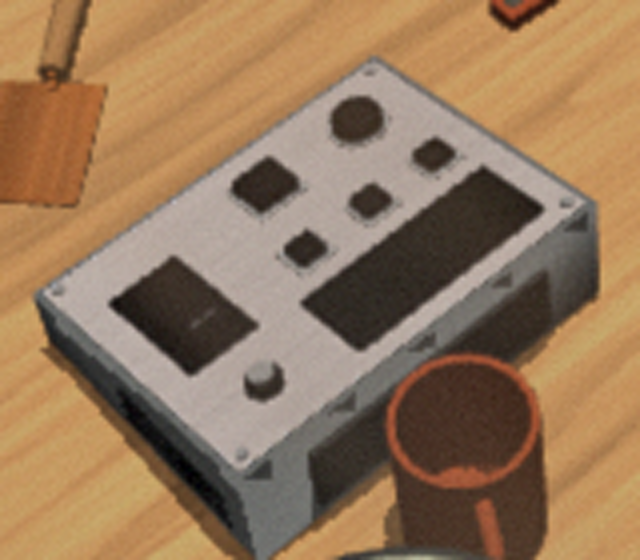

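Grey box (not the green one): the ring mark is at the left, and the three-pip key is at crop (539,257), i.e. pixel (267,242). Start key (round, near row) is at (376.7,250.3). The rocker spans crop x447–545, y212–374, and its far end is up in the image. Next I'll turn these into positions.

```bash
cat > h.py <<'E'
import cv2,numpy as np
from scipy.spatial.transform import Rotation as R
from cell import manip
def ray(n,u,v):
    c=manip.camera_model(n); Rm=cv2.Rodrigues(c["rvec"])[0]
    d=Rm.T@(np.linalg.inv(c["mtx"])@[u,v,1.]); o=-Rm.T@c["tvec"]
    return o,d
def pt(n,u,v,dep): o,d=ray(n,u,v); return o+d*dep
def onz(n,u,v,z): o,d=ray(n,u,v); return o+d*(z-o[2])/d[2]
def proj(n,P):
    c=manip.camera_model(n); return cv2.projectPoints(np.atleast_2d(np.float64(P)),c["rvec"],c["tvec"],c["mtx"],None)[0][:,0]
E
python3 - <<'E'
from h import *
np.set_printoptions(precision=4,suppress=True)
d=np.load("top0.npy")
c1=lambda x,y:(345+x/6-.42,185+y/6-.42)
c2=lambda x,y:(200+x/8-.44,210+y/8-.44)
P={'off':c2(193,320),'low':c2(307,300),'mid':c2(423,279),'full':c2(539,257),'FLc':c2(82,187),'FRc':c2(602,93),'NLc':c2(122,455),'NRc':c2(648,360),
'start':c1(190,392),'stop':c1(326,386),'ka':c1(162,273),'kb':c1(257,269),'kc':c1(351,265),'rFL':c1(447,214),'rFR':c1(538,211),'rNL':c1(455,375),'rNR':c1(545,372),'rockfar':c1(496,240),'rocknear':c1(499,345),'rockmid':c1(497,293),'knob':c1(491,137),
'cFL':c1(78,85),'cFR':c1(577,62),'cNL':c1(100,480),'cNR':c1(590,462)}
for k,(u,v) in P.items():
    i,j=int(round(v)),int(round(u)); z=np.median(d[i-1:i+2,j-1:j+2])
    print(k,np.round((u,v),1),z.round(4),pt("top",u,v,z))
# bystander height map
print(d[240,100])
E
```

```text
off [223.7 249.6] 1.5623 [0.5247 0.2636 0.0692]
low [237.9 247.1] 1.5644 [0.5314 0.223  0.0686]
mid [252.4 244.4] 1.5666 [0.5385 0.1816 0.0679]
full [266.9 241.7] 1.5692 [0.546  0.1401 0.0668]
FLc [209.8 232.9] 1.6466 [ 0.5912  0.3179 -0.0028]
FRc [274.8 221.2] 1.6496 [0.6232 0.1215 0.0012]
NLc [214.8 266.4] 1.5677 [0.4789 0.2908 0.0538]
NRc [280.6 254.6] 1.5865 [0.5124 0.1025 0.0421]
start [376.2 249.9] 1.5605 [ 0.5157 -0.1724  0.0697]
stop [398.9 248.9] 1.561 [ 0.5175 -0.2373  0.0697]
ka [371.6 230.1] 1.5631 [ 0.5719 -0.1604  0.0791]
kb [387.4 229.4] 1.5624 [ 0.5728 -0.2056  0.0801]
kc [403.1 228.7] 1.5621 [ 0.5739 -0.2504  0.0806]
rFL [419.1 220.2] 1.5704 [ 0.5989 -0.2983  0.0777]
rFR [434.2 219.7] 1.5719 [ 0.5999 -0.3422  0.0764]
rNL [420.4 247.1] 1.5689 [ 0.5231 -0.3004  0.0629]
rNR [435.4 246.6] 1.5748 [ 0.5249 -0.3449  0.0573]
rockfar [427.2 224.6] 1.5561 [ 0.5829 -0.3184  0.0889]
rocknear [427.7 242.1] 1.5636 [ 0.5357 -0.3206  0.0711]
rockmid [427.4 233.4] 1.5633 [ 0.5599 -0.32    0.0765]
knob [426.4 207.4] 1.5598 [ 0.6317 -0.3177  0.0956]
cFL [357.6 198.7] 1.5888 [ 0.6677 -0.1242  0.0734]
cFR [440.7 194.9] 1.6669 [ 0.697  -0.3851  0.0002]
cNL [361.2 264.6] 1.574 [ 0.4778 -0.1301  0.0477]
cNR [442.9 261.6] 1.5825 [ 0.4836 -0.3676  0.0406]
1.6376828
```

Heights agree: full key 0.067 (0.068 expected), rocker middle 0.0765 (0.0767 expected), start 0.0697 (0.069). Pitches agree too: keys 42 mm, stop 65 mm. Next I'll cross-check in the scene camera, then check obstacle heights and IK.

Run:
```python
from h import *
np.set_printoptions(precision=4,suppress=True)
T={'full':[.546,.140,.068],'rock':[.5825,-.3187,.0885],'start':[.5155,-.1724,.0695],'stop':[.5175,-.2373,.07]}
im=cv2.imread("pics/scene0.png")
s=5
def crop(a,b,w,h,name):
    c=cv2.resize(im[b:b+h,a:a+w],None,fx=s,fy=s,interpolation=cv2.INTER_CUBIC)
    for k,p in T.items():
        u,v=proj("scene",p)[0]; cv2.drawMarker(c,(int((u-a+.5)*s),int((v-b+.5)*s)),(0,0,255),0,16,1)
    return c
a=crop(170,250,150,120,0); cv2.imwrite("pics/s1.png",a)
cv2.imwrite("pics/s2.png",crop(330,160,100,90,0))
d=np.load("top0.npy"); c=manip.camera_model("top")
vv,uu=np.mgrid[0:480,0:640]; K=np.linalg.inv(c["mtx"]); Rm=cv2.Rodrigues(c["rvec"])[0]
X=((np.stack([uu,vv,np.ones_like(uu)],-1)@K.T)*d[...,None]-c["tvec"])@Rm
ok=d>0
for n,(u0,v0,u1,v1) in dict(tin=(295,130,340,188),spray=(128,222,170,262),mugS=(215,182,262,215),mugT=(388,162,420,195),drum=(412,98,490,172),bowl=(476,212,518,256),cone=(303,262,330,277)).items():
    x=X[v0:v1,u0:u1][ok[v0:v1,u0:u1]]; h=x[x[:,2]>.025]
    print(n,h.min(0),h.max(0))
for nm,p,angs in(('full',[.546,.140,.12],(99.8,-80.2)),('rock',[.578,-.319,.14],(2,182)),('start',[.51,-.172,.12],(2,182))):
    for t in angs:
        f=np.radians(t/2); q=manip.inverse_kinematics(p,[np.pi*np.cos(f),np.pi*np.sin(f),0]); print(nm,t,q)
```

```text
tin [ 0.7284 -0.0505  0.0253] [0.8181 0.0396 0.2118]
spray [0.515  0.443  0.0252] [0.5821 0.5114 0.1607]
mugS [0.6359 0.1674 0.025 ] [0.7211 0.2861 0.0826]
mugT [ 0.6854 -0.3022  0.0251] [ 0.7724 -0.2251  0.1138]
drum [ 0.7354 -0.5081  0.075 ] [ 0.958  -0.2811  0.1266]
bowl [ 0.5091 -0.5818  0.025 ] [ 0.6163 -0.4744  0.06  ]
cone [ 0.4666 -0.0258  0.0265] [0.4729 0.0236 0.0597]
full 99.8 [ 0.0366  0.2199  1.7212 -0.      1.2005 -0.1344]
full -80.2 None
rock 2 [-0.6869  0.434   1.4097 -0.      1.2979  0.849 ]
rock 182 [-0.6869  0.434   1.4097  0.      1.2979 -2.2926]
start 2 [-0.5499  0.1572  1.7937 -0.      1.1908  0.986 ]
start 182 [-0.5499  0.1572  1.7937  0.      1.1908 -2.1556]
```

View pics/s1.png

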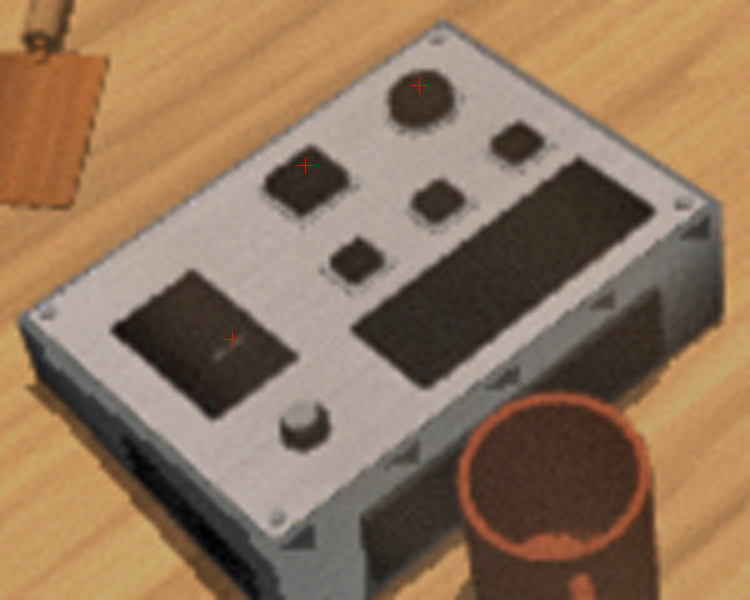

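View pics/s2.png

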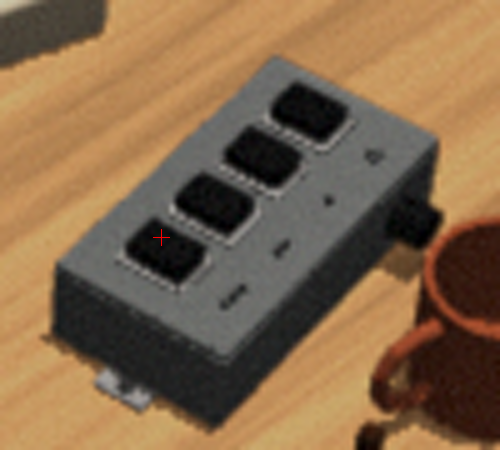

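Projected into the scene camera, the marks sit about 2 px (5 mm) off the key centres, so I'll settle it with the wrist camera while hovering over the box with closed fingers.

```bash
cat >> h.py <<'E'
def down(t):
    f=np.radians(t/2); return np.array([np.pi*np.cos(f),np.pi*np.sin(f),0])
def wray(T,u,v):
    c=manip.camera_model("wrist"); W=T@c["hand_eye"]
    return W[:3,3],W[:3,:3]@(np.linalg.inv(c["mtx"])@[u,v,1.])
def pose():
    T=np.eye(4);T[:3,3]=manip.get_position();T[:3,:3]=R.from_rotvec(manip.get_ee_rot()).as_matrix();return T
def wonz(T,u,v,z): o,d=wray(T,u,v); return o+d*(z-o[2])/d[2]
def wshot(n):
    T=pose(); im,d=manip.get_image("wrist"); cv2.imwrite(f"pics/{n}.png",im[:,:,::-1]); np.savez(f"{n}.npz",T=T,d=d); return T,im,d
E
python3 - <<'E'
from h import *
np.set_printoptions(precision=4,suppress=True)
manip.grab(20)
manip.reach([.546,.140,.20],down(99.8))
T,im,d=wshot("w1"); print(T, manip.get_time_s(), manip.get_gripper_width(), manip.get_wrist_force())
E
```

```text
[[-0.169   0.9856  0.0001  0.5462]
 [ 0.9856  0.169  -0.0002  0.1392]
 [-0.0002  0.0001 -1.      0.2   ]
 [ 0.      0.      0.      1.    ]] 4.2333 0.0002735491033504343 [ 0.2413  0.2049 -0.1529]
```

View pics/w1.png

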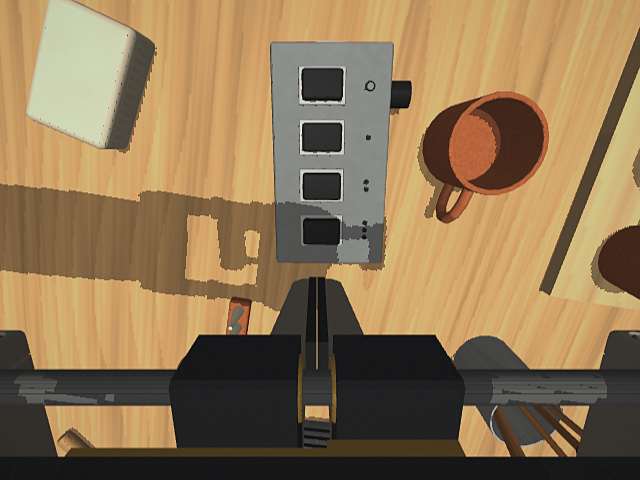

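In the wrist view the three-pip key is at about (321,231), and the fingertips end near (317,278).

Run:
```python
from h import *
np.set_printoptions(precision=4,suppress=True)
z=np.load("w1.npz");T=z['T'];d=z['d']
for u,v in((322,83.5),(321.5,136),(321.5,185),(321.5,230.5)):
    print(wonz(T,u,v,.068), d[int(v),int(u)])
im=cv2.imread("pics/w1.png")
cv2.imwrite("pics/w1c.png",cv2.resize(im[195:285,260:400],None,fx=5,fy=5,interpolation=cv2.INTER_CUBIC))
```

```text
[0.5277 0.2658 0.068 ] 0.27686694
[0.5343 0.2256 0.068 ] 0.28858888
[0.5414 0.1851 0.068 ] 0.29983562
[0.5485 0.1446 0.068 ] 0.3098091
```

View pics/w1c.png

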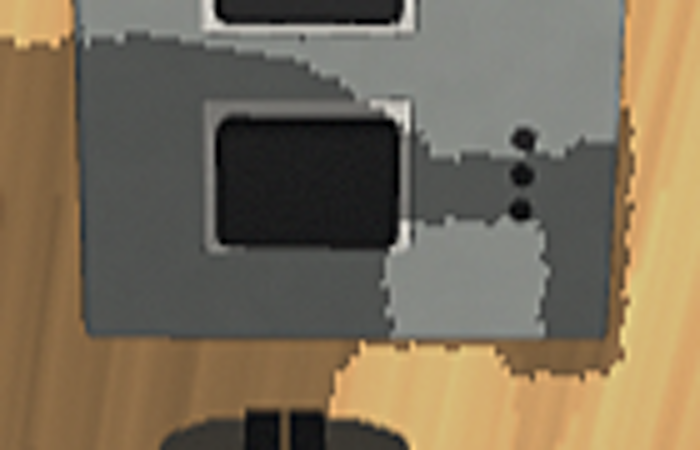

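Top and wrist estimates agree within 5 mm, and the key is 24×34 mm, so I'll aim at (0.547, 0.142) and press.

Run:
```python
from h import *
np.set_printoptions(precision=4,suppress=True)
x,y=.547,.142
manip.servo_line([x,y,.085],vel=.12)
f0=manip.get_wrist_force()
s=manip.servo_line([x,y,.0585],vel=.03,stop_force=15)
print(s,manip.get_position(),manip.get_wrist_force()-f0)
manip.hold(.15); print(manip.get_wrist_force()-f0,manip.get_position())
manip.servo_line([x,y,.17],vel=.12)
T,im,d=wshot("w2"); print(manip.get_time_s())
cv2.imwrite("pics/w2c.png",cv2.resize(im[100:310,230:410,::-1],None,fx=3.4,fy=2.8,interpolation=cv2.INTER_CUBIC))
for u,v in((321,0),):pass
np.set_printoptions(precision=3)
print(d[40:260:6,321])
```

```text
True [0.547  0.142  0.0604] [0.2613 1.09   4.8901]
[-0.9262 -0.0878  6.2568] [0.547  0.142  0.0604]
7.4083
[0.252 0.253 0.254 0.256 0.245 0.246 0.248 0.249 0.249 0.251 0.261 0.264
 0.266 0.267 0.256 0.257 0.259 0.259 0.262 0.262 0.277 0.276 0.279 0.277
 0.267 0.269 0.272 0.273 0.275 0.287 0.289 0.29  0.287 0.29  0.29  0.293
 0.296]
```

View pics/w2.png

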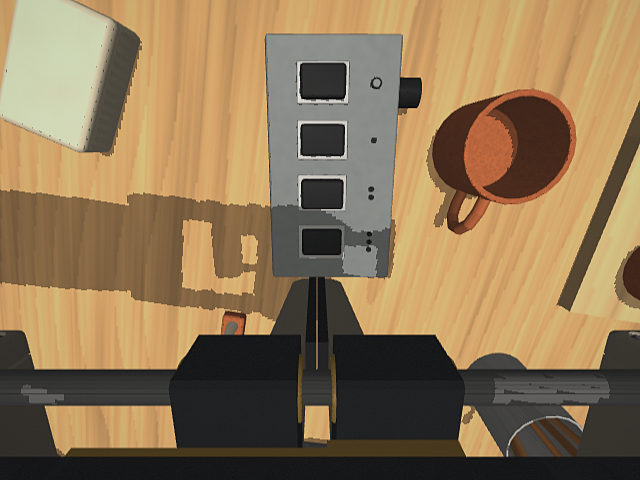

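The full-speed key at (321,241) now appears smaller and lower than the other three. Next I'll compare the heights.

Run:
```python
from h import *
z=np.load("w2.npz");T=z['T'];d=z['d']
def H(u,v,r=4):
    o,dd=wray(T,0,0); a=[]
    for j in range(v-r,v+r+1):
        for i in range(u-r,u+r+1):
            o,q=wray(T,i,j); a.append((o+q*d[j,i])[2])
    return np.median(a)
for u,v in((322,81),(322,138),(321,191),(321,241)): print('key',H(u,v))
for u,v in((285,85),(285,140),(285,195),(285,245),(321,265)): print('box',H(u,v))
```

```text
key 0.06694558915155424
key 0.06668850029102796
key 0.06673033008671769
key 0.058483126175553124
box 0.053740833034178814
box 0.05366636396499702
box 0.053723525969211094
box 0.05357397075145742
box 0.05350256037287093
```

The full-speed key is fully in: 4.9 mm proud, while the others are still 13 mm. Next is the rocker, looking from above first.

Run:
```python
from h import *
np.set_printoptions(precision=4,suppress=True)
manip.reach([.53,-.26,.20],down(2))
T,im,d=wshot("w3"); print(T[:3,3],manip.get_time_s(),manip.get_joints())
```

```text
[ 0.5302 -0.2591  0.1998] 8.95 [-0.6589  0.2084  1.5696  0.0003  1.3641  0.8749]
```

View pics/w3.png

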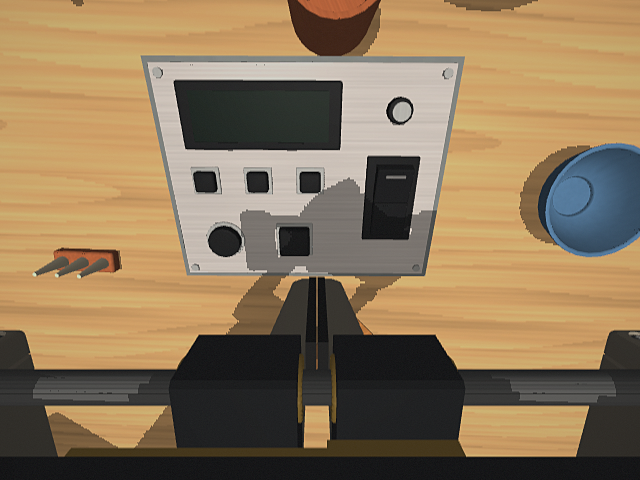

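Run:
```python
from h import *
im=cv2.imread("pics/w3.png")
cv2.imwrite("pics/w3c.png",cv2.resize(im[145:250,350:435],None,fx=6,fy=5.5,interpolation=cv2.INTER_CUBIC))
cv2.imwrite("pics/w3d.png",cv2.resize(im[200:270,190:330],None,fx=5,fy=5,interpolation=cv2.INTER_CUBIC))
np.set_printoptions(precision=4,suppress=True)
z=np.load("w3.npz");T=z['T'];d=z['d']
for v in range(150,250,4):
    o,q=wray(T,394-(v-197)*.05,v); print(v,o+q*d[v,int(394-(v-197)*.05)])
for n,u,v in(('start',225,238),('stop',294,239),('ka',205,180)):
    o,q=wray(T,u,v); print(n,o+q*d[v,u])
```

```text
150 [ 0.6052 -0.3213  0.0762]
154 [ 0.602  -0.3215  0.076 ]
158 [ 0.5987 -0.3217  0.0758]
162 [ 0.5955 -0.3216  0.0771]
166 [ 0.5927 -0.3195  0.087 ]
170 [ 0.5897 -0.319   0.09  ]
174 [ 0.5865 -0.3194  0.0888]
178 [ 0.5831 -0.32    0.0868]
182 [ 0.5797 -0.3207  0.0844]
186 [ 0.5762 -0.3213  0.0828]
190 [ 0.5727 -0.3218  0.0813]
194 [ 0.5691 -0.3225  0.079 ]
198 [ 0.5654 -0.3231  0.0771]
202 [ 0.5614 -0.3241  0.0735]
206 [ 0.5579 -0.3241  0.0741]
210 [ 0.5543 -0.3244  0.0736]
214 [ 0.5503 -0.3251  0.0715]
218 [ 0.5465 -0.3255  0.0706]
222 [ 0.5426 -0.3259  0.0694]
226 [ 0.5391 -0.3259  0.0702]
230 [ 0.5348 -0.3267  0.0676]
234 [ 0.5302 -0.3277  0.0643]
238 [ 0.5258 -0.3284  0.0621]
242 [ 0.5208 -0.3296  0.0581]
246 [ 0.5167 -0.3299  0.0577]
start [ 0.5222 -0.1743  0.0697]
stop [ 0.5238 -0.2374  0.0705]
ka [ 0.575  -0.1621  0.0795]
```

View pics/w3c.png

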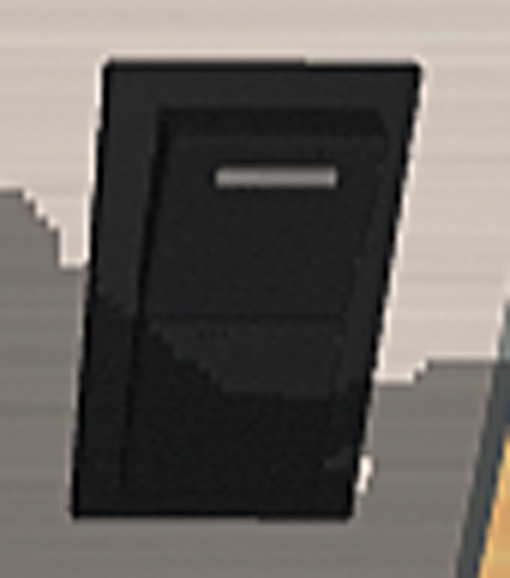

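View pics/w3d.png

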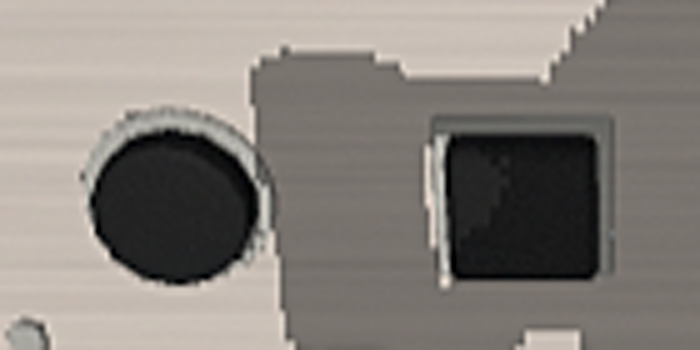

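The rocker's hinge line is at crop y≈318, which gives x≈0.561. Its raised far half reaches about x 0.590, y≈−0.320, z≈0.09, in line with the top camera. I'll press at (0.580, −0.319), expecting it to stop at z≈0.080.

Run:
```python
from h import *
np.set_printoptions(precision=4,suppress=True)
x,y=.580,-.319
manip.servo_line([x,y,.16],vel=.12)
manip.servo_line([x,y,.105],vel=.1)
f0=manip.get_wrist_force()
s=manip.servo_line([x,y,.077],vel=.03,stop_force=15)
print(s,manip.get_position(),manip.get_wrist_force()-f0)
manip.hold(.15); print(manip.get_wrist_force()-f0,manip.get_position())
manip.servo_line([x,y,.16],vel=.12)
manip.servo_line([.53,-.26,.20],vel=.15)
T,im,d=wshot("w4"); print(manip.get_time_s())
cv2.imwrite("pics/w4c.png",cv2.resize(im[145:250,350:435,::-1],None,fx=6,fy=5.5,interpolation=cv2.INTER_CUBIC))
for v in range(158,246,8):
    u=int(394-(v-197)*.05);o,q=wray(T,u,v); print(v,o+q*d[v,u])
```

```text
True [ 0.5808 -0.3192  0.0801] [-1.3701  1.6526  5.5285]
[-0.8401  1.9445  6.0937] [ 0.5808 -0.3193  0.0801]
13.125
158 [ 0.5986 -0.3216  0.0786]
166 [ 0.5921 -0.3221  0.0789]
174 [ 0.5856 -0.3227  0.0791]
182 [ 0.5788 -0.323   0.077 ]
190 [ 0.5719 -0.3239  0.0758]
198 [ 0.5649 -0.324   0.0747]
206 [ 0.5581 -0.3243  0.0763]
214 [ 0.5511 -0.3251  0.0759]
222 [ 0.5439 -0.3249  0.0757]
230 [ 0.5366 -0.3256  0.0758]
238 [ 0.5295 -0.3252  0.0767]
```

View pics/w4c.png

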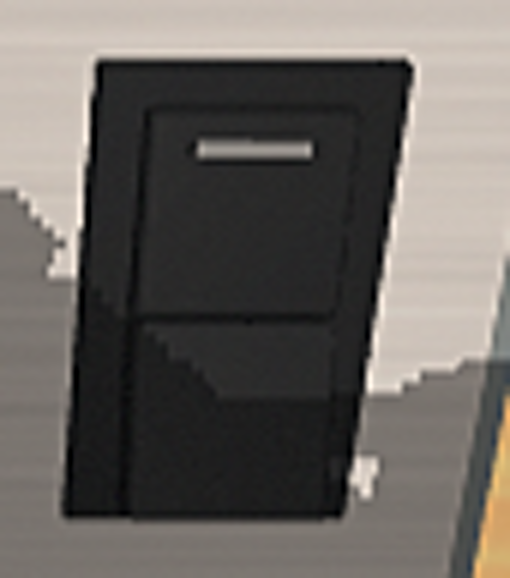

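The far half is down. Next I'll fit the slopes before and after, to be sure the angle is over 0.28.

Run:
```python
from h import *
A={}
for n in("w3","w4"):
    z=np.load(n+".npz");T=z['T'];d=z['d']
    W=T@manip.camera_model("wrist")["hand_eye"];K=np.linalg.inv(manip.camera_model("wrist")["mtx"])
    vv,uu=np.mgrid[150:250,360:425]
    P=((np.stack([uu,vv,np.ones_like(uu)],-1)@K.T)*d[150:250,360:425,None])@W[:3,:3].T+W[:3,3]
    P=P.reshape(-1,3)
    for h,(a,b) in dict(far=(.567,.586),near=(.533,.556)).items():
        m=(P[:,0]>a)&(P[:,0]<b)&(abs(P[:,1]+.322)<.009)
        p=np.polyfit(P[m,0],P[m,2],1); A[n,h]=np.arctan(p[0]); print(n,h,m.sum(),A[n,h],np.polyval(p,.581 if h=='far' else .54))
for h in("far","near"): print(h,A["w3",h]-A["w4",h])
```

```text
w3 far 469 0.507630253435319 0.085836376404996
w3 near 469 0.28828606885340213 0.0688087678199478
w4 far 464 0.13398069870337997 0.07762374949788668
w4 near 529 -0.07036946590553496 0.07664537964122134
far 0.373649554731939
near 0.3586555347589371
```

Rocker turned 0.36 rad, so it is fully on. Start key estimates are (0.516, −0.172) from the top camera and (0.521, −0.174) from the wrist, so I'll press at (0.518, −0.173).

Run:
```python
from h import *
np.set_printoptions(precision=4,suppress=True)
x,y=.518,-.173
manip.servo_line([x,y,.15],vel=.12)
manip.servo_line([x,y,.085],vel=.1)
f0=manip.get_wrist_force()
s=manip.servo_line([x,y,.0605],vel=.03,stop_force=15)
print(s,manip.get_position(),manip.get_wrist_force()-f0)
manip.hold(1.0); print(manip.get_wrist_force()-f0,manip.get_position())
manip.hold(1.0); print(manip.get_wrist_force()-f0,manip.get_position())
im,d=manip.get_image("scene"); cv2.imwrite("pics/s5.png",cv2.resize(im[240:380,165:325,::-1],None,fx=4,fy=4))
manip.servo_line([x,y,.15],vel=.12)
manip.servo_line([.47,-.2,.20],vel=.15)
T,im,d=wshot("w6"); print(manip.get_time_s(),manip.get_wrist_force())
im,d=manip.get_image("scene"); cv2.imwrite("pics/s6.png",im[:,:,::-1])
```

```text
True [ 0.5191 -0.1731  0.0655] [-0.607   1.9162  7.8179]
[-1.5051  1.6861  7.8322] [ 0.5192 -0.1731  0.0655]
[-1.3727  2.4058  8.0315] [ 0.5192 -0.1731  0.0655]
19.2 [0.1069 0.6177 0.3517]
```

View pics/w6.png

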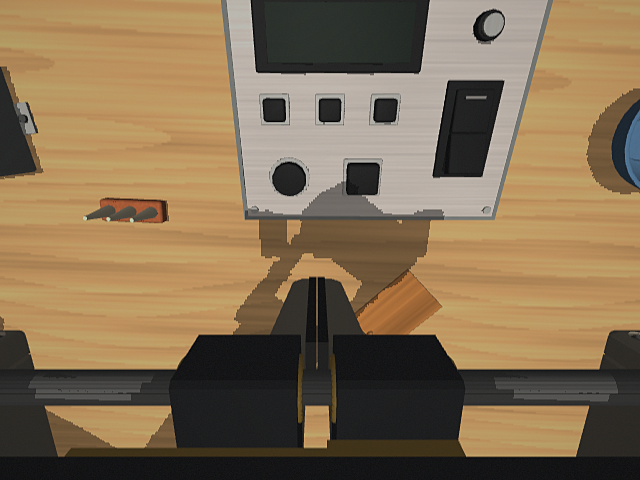

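View pics/s5.png

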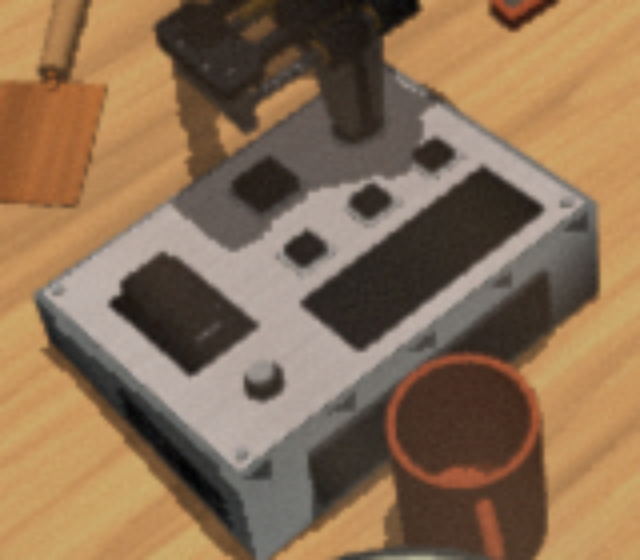

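View pics/s6.png

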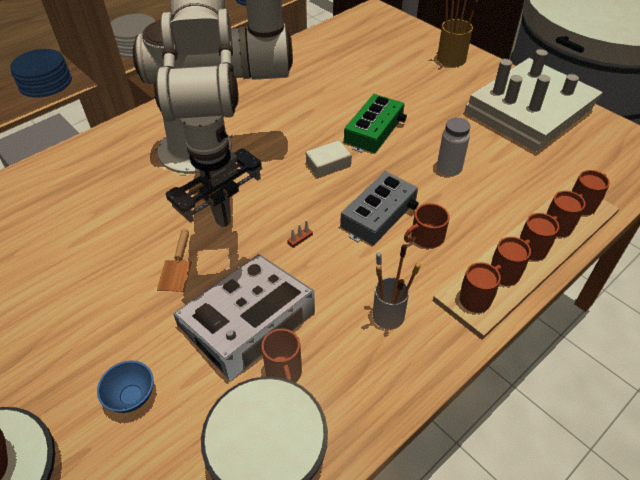

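The static 8 N during the hold exceeds the key's 4.5 N full-in force, and z 0.0655 is where the far tip edge should bottom on the slope. Last check: key heights from this view.

Run:
```python
from h import *
z=np.load("w6.npz");T=z['T'];d=z['d']
def P(u,v,r=3):
    return np.median([ (lambda o,q:o+q*d[j,i])(*wray(T,i,j)) for j in range(v-r,v+r+1) for i in range(u-r,u+r+1)],axis=0)
Q=np.array([P(*p) for p in((262,140),(300,140),(350,140),(410,140),(326,185),(250,190),(420,110),(325,85))])
c=np.linalg.lstsq(np.c_[Q[:,:2],np.ones(len(Q))],Q[:,2],rcond=None)[0]
print("slope",np.degrees(np.arctan(np.hypot(*c[:2]))))
for n,u,v in(('start',289,177),('stop',362,177),('ka',274,109),('kb',329,109),('kc',384,109),('rock far',474,108),('rock near',462,160)):
    p=P(u,v); print(n,p.round(4),'proud mm',1000*(p[2]-c@[p[0],p[1],1])*np.cos(.21))
a=cv2.imread("pics/scene0.png");b=cv2.imread("pics/s6.png")
D=(cv2.absdiff(a,b).max(2)>60).astype(np.uint8); D=cv2.morphologyEx(D,cv2.MORPH_OPEN,np.ones((2,2)))
n,_,st,_=cv2.connectedComponentsWithStats(D)
print([tuple(s) for s in st[1:] if s[4]>12])
```

```text
slope 11.907940530366046
start [ 0.5193 -0.1727  0.0691] proud mm 9.96593929242313
stop [ 0.5215 -0.2361  0.0688] proud mm 9.789258880574033
ka [ 0.5733 -0.1608  0.0786] proud mm 8.09580982943941
kb [ 0.5748 -0.2047  0.0783] proud mm 7.880034444377074
kc [ 0.5763 -0.2486  0.0783] proud mm 7.9149538322387
rock far [ 0.5797 -0.3206  0.0774] proud mm 6.941383795981424
rock near [ 0.539  -0.3176  0.0765] proud mm 14.4129677443215
[(np.int32(0), np.int32(0), np.int32(63), np.int32(46), np.int32(1357)), (np.int32(174), np.int32(0), np.int32(54), np.int32(36), np.int32(1018)), (np.int32(249), np.int32(6), np.int32(34), np.int32(16), np.int32(85)), (np.int32(162), np.int32(13), np.int32(9), np.int32(26), np.int32(199)), (np.int32(245), np.int32(21), np.int32(21), np.int32(18), np.int32(232)), (np.int32(232), np.int32(23), np.int32(11), np.int32(6), np.int32(29)), (np.int32(233), np.int32(30), np.int32(61), np.int32(96), np.int32(2582)), (np.int32(175), np.int32(39), np.int32(39), np.int32(29), np.int32(686)), (np.int32(138), np.int32(41), np.int32(4), np.int32(23), np.int32(63)), (np.int32(1
[... 389 characters left out ...]
nt32(12), np.int32(32), np.int32(283)), (np.int32(237), np.int32(78), np.int32(7), np.int32(8), np.int32(37)), (np.int32(233), np.int32(85), np.int32(6), np.int32(23), np.int32(101)), (np.int32(156), np.int32(98), np.int32(6), np.int32(13), np.int32(37)), (np.int32(0), np.int32(107), np.int32(289), np.int32(225), np.int32(15264)), (np.int32(0), np.int32(151), np.int32(39), np.int32(67), np.int32(1514)), (np.int32(151), np.int32(154), np.int32(13), np.int32(14), np.int32(118)), (np.int32(161), np.int32(158), np.int32(8), np.int32(7), np.int32(26)), (np.int32(361), np.int32(205), np.int32(11), np.int32(7), np.int32(24)), (np.int32(196), np.int32(304), np.int32(12), np.int32(10), np.int32(37))]
```

The start key is back out, level with the stop key. Apart from the arm and its shadow, only the fan key (361,205) and the rocker (196,304) changed in the scene picture. Handing in.

```bash
python3 -c "
from cell import manip
print(manip.get_wrist_force(),manip.job_done(),manip.get_time_s())"
```

```text
the job is handed in; nothing more can be done
the job is handed in; nothing more can be done
```

I pressed the three controls in order and handed the job in. I saw no failure during the run, but the robot reports no verdict. The clock read 19.2 s just before the last checks.

| Control | What I did | Check afterwards |
|---|---|---|
| Full-speed key, grey fan box | Pressed fully in | About 4.9 mm proud; the other three keys are still about 13 mm proud |
| Power rocker, far end | Pressed down | Turned about 0.36 rad, so fully on |
| Start key | Held down for 2 s with a steady 8 N or so, above its 4.5 N full-in force | Back out, level with the stop key (about 10 mm proud) |

- **Everything else:** the stop key and the three small keys are out. Before-and-after scene pictures differ only in the arm and its shadow, the fan key and the rocker. The pottery and tools did not visibly move, and the arm was lifted clear of everything.
- **Disagreements:** the cameras gave positions up to about 6 mm apart, so I aimed between the top and wrist estimates. The start key's depth while held was judged from force and fingertip height, not seen directly.
- **Missing reading:** the wrist-force reading meant for the moment of hand-in did not print. The last one I have, taken after the retreat, was under 1 N.

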